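# Case the roll of carrom men

## Robot

A 6-joint arm with a two-finger parallel gripper is mounted at the origin on the work surface. World frame = base frame: x ahead of the robot, y to its left, z up, the work surface at z = 0. Lengths are in m, angles in rad, forces in N, time in s.
With the tool pointing down it reaches from about 0.3 to 0.875 m from the base axis. Payload 6.4 kg.
Tool frame: the origin (TCP) lies midway between the tips of the shut fingers; the grasp point (between the pads) lies 19 mm behind it (ctrl.grip_point_offset is the distance from the TCP to the grasp point, in m); x points along the fingers, y is the direction in which the jaws open and shut, and the axes are right-handed (so a half turn about x gives the same grasp; the last joint's range is limited). The gripper opens to 85 mm and grips with 20 to 120 N. Pads are 22 mm wide; open, the fingers measure 114 mm over their backs; the gripper's body (76 mm by 85 mm) begins 54 mm behind the grasp point. The pads swing forward as they close: fully open they stand 13 mm farther back than shut.
Start: joints at [-1.404, 0.181, 1.607, -0, 1.354, -0.206], TCP at [0.209, -0.536, 0.231] pointing down, gripper open.
Joint ranges: [-2.99, 2.99], [-0.89, 2.07], [0.3, 2.58], [-1.14, 4.28], [0, 2.63], [-3.12, 3.12]. Speed limits (rad/s): [2.57, 2.57, 3.01, 3.14, 3.14, 3.14].

## Interface

Orientations are given as a unit quaternion [w, x, y, z].
In Python, from bench import ctrl gives the robot as it stands.
- The arm moves only by the tool apply_moves, never from a script. Its argument "deltas" is a list of rows, each an object with "delta_pos": the shift along the tool's x, y, z in units of 25 mm (1.0 is 25 mm), a list of three; "roll": the turn about the tool's x in units of 6 degrees (1.0 is 6 degrees). In form: [{"delta_pos": [dx, dy, dz], "roll": roll}, ...]. A call has 1 to 12 rows; each row is the pose to reach, as a shift and turn from the pose commanded when the call began, along the tool's axes at that moment; what a row does not reach only later rows make up. A row lasts 1/10 s, in which the tool goes at most 50 mm and 8.59 degrees, less where a joint would pass 70% of its speed; a pose out of reach is approached as far as the arm can. A call with a gripper value outside its range is refused whole. "hand" is the gripper command: -1 is shut, 1 is fully open, values between are in proportion, set as the call begins (left out, the last holds). The fingers move at their own pace and stop on an object; the grip force is fixed at half the most. Time passes only in rows, so rows that repeat a pose let the fingers close. It gives the time, the measured TCP pose, the force and the opening at its end, in the units of the state.
- ctrl.get_obs(): the state, without advancing time (a new reading comes with each control period).
- ctrl.camera(name): name is "side" or "top"; returns (picture, depth): 384x512x3 uint8, red, green, blue; 384x512 float32, m along the optical axis (not along the pixel's ray), 0 where there is no reading.
- ctrl.camera_info(name): a dict with "vfov" (degrees; the focal length in pixels is half the picture's height over the tangent of half this angle, whatever the lens; pixels are square), "cx", "cy" (the principal point, pixels), "world_to_cam" (4x4, takes a point from world to camera coordinates). Camera axes: x right, y up, looking along -z (the intrinsics and any distortion apply to the point x, -y, -z); pixel columns grow to the right and rows downward; lengths in m; the calibration is good to about 2 mm. A picture is of the moment at which its call begins. camera_info takes no time and is no camera call.
- ctrl.hand_in(): hands the job in, once; it reports no verdict.
Trained networks look in the newest picture that a camera, given by its name, has taken for a name from the list of things; names that differ only in an ending like _2 or _b are one class to them, and where a whole thing is asked for, a point or a joint stands for the part that bears it (a point fixed in the world has none). Each returns a list of dicts, best first, with "p" (0 to 1); they miss things now and then, are a little off and sometimes report something else, mostly with a low value. They report only what shows in the picture. A call takes as long as a camera call.
- ctrl.search_frame(camera, query): "at" ([column, row] in pixels, amid what is visible of it).
- ctrl.silhouettes(camera, query): "mask" (384x512 bool, what is visible of it) and "at" ([column, row] in pixels, amid what is visible of it).
The state is a dict: "time_s": time; "q": joint angles; "dq": joint speeds; "joint_efforts": joint torques, N m; "eef_pos": TCP position; "eef_rot": TCP orientation; "wrist_force": force on the tool from outside, world axes, zero at the start; "torque": the same for the moment, N m; "opening": opening from 0.0 (shut) to 1.0 (fully open).
Only numpy, scipy, OpenCV 4.12 (cv2) and the standard library are available. Lean on these libraries where they do the work, as an engineer would, in place of code of your own. Each camera call takes 0.05 s, during which the arm holds its last target.

## Task

Take the tall capped roll of carrom men that stands on the shelf and slide it upright down into the empty round wooden case, keeping hold of it until it is more than half way in, so that it ends up standing on the case's bottom; then let go. The other case is already full, and the short stack of four loose men must be left as it is.

Things in the scene. Friction and masses are not known exactly. Their poses are not given: they have to be found in the camera images.
- roll_center (a point): Centre of the roll to be cased, half-way up (55 mm above its foot): an upright rigid cylinder 34 mm in diameter and 110 mm tall, of nine natural wood carrom men between two plain pale turned wooden end caps, a little wider than the men (the lower 9 mm, the upper 20 mm high). It stands free on the shelf, weighs about 0.08 kg and can be gripped anywhere round its side. Its z axis runs up along the roll.
- case_mouth (a point): Centre of the open mouth of the EMPTY case, level with its rim, 68 mm above the shelf; z points up. The case is an upright turned wooden tube with a thin brass band, fixed to the shelf, 50 mm across outside (68 mm at the flared rim). Its bore is 42 mm wide, flaring over the top 16 mm to 60 mm at the rim; its inner floor, lined black, lies 60 mm below the mouth (8 mm above the shelf), so a roll standing in it sticks out 50 mm above the rim.
- full_case_mouth (a point): Centre of the rim of the other case, of the same make and size, also fixed, 68 mm above the shelf, which is already filled with a roll that cannot be taken out and sticks out 50 mm above the rim (top 118 mm above the shelf).
- stack_top (a point): Centre of the upper face of a short loose stack of four natural wood carrom men (31 mm in diameter, 36 mm high in all), to be left as it is. Other bystanders on the shelf: a chrome push bell 84 mm across and 57 mm high, and a round green coin tin 88 mm across and 87 mm high.

How it is judged:
By the outcome, as a careful person would: the job done as asked, in the order asked, and still so for the second after the job is handed in, with the robot touching nothing.
It also fails if it takes over 48 s, if anything falls off the work surface, if the arm or the gripper's body presses on something with over 40 N, if the wrist force passes 120 N, or if a joint passes its speed limit or range.

## Working session

There is one attempt and no reset: what is moved stays moved. The work goes in short steps, Python scripts to look and compute and a tool call to move; the robot and the scene stay as the last step left them, time stands still between calls to the robot, and variables do not carry over. Pictures are saved under pics/ and viewed, and the job is handed in when it is done.

Besides the shell and the picture viewer there is one more tool, called after ">>>" by a JSON object that holds its "api" and its "payload", one argument or row to a line. apply_moves: Moves the arm, as the interface text tells. Its arguments: {"type":"object","properties":{"deltas":{"type":"array","items":{"type":"object","properties":{"delta_pos":{"type":"array","items":{"type":"number"}},"roll":{"type":"number"}}}},"hand":{"type":"number"}},"required":["deltas"]}

```bash
mkdir -p pics; ls; cat > h.py <<'E'
import numpy as np, cv2
from bench import ctrl
def K(n):
    i=ctrl.camera_info(n); f=192/np.tan(np.radians(i['vfov'])/2); return i,f
def w(n,depth,us,vs):
    i,f=K(n); us=np.asarray(us);vs=np.asarray(vs)
    d=depth[vs,us]; X=np.stack([(us-i['cx'])/f*d,-(vs-i['cy'])/f*d,-d,np.ones_like(d)],-1)
    return (X@np.linalg.inv(i['world_to_cam']).T)[...,:3],d
E
python3 - <<'E'
from h import *
o=ctrl.get_obs(); print(o)
for n in ['side','top']:
    print({k:(v if not hasattr(v,'shape') else v.round(3).tolist()) for k,v in ctrl.camera_info(n).items()})
    p,d=ctrl.camera(n); cv2.imwrite(f'pics/{n}0.png',p[...,::-1]); np.savez(f'{n}0.npz',p=p,d=d)
    for q in ['roll_center','case_mouth','full_case_mouth','stack_top']:
        print(n,q,[(np.round(r['at']).tolist(),round(r['p'],2)) for r in ctrl.search_frame(n,q)[:3]])
E
```

```text
pics
{'time_s': 0.0, 'q': array([-1.40428913e+00,  1.81549407e-01,  1.60801052e+00, -2.17807322e-06,
        1.35379706e+00, -2.06307769e-01]), 'dq': array([-2.67834474e-04, -7.32238280e-04, -5.29413370e-04, -1.56683348e-03,
        1.23544668e-03,  2.07636518e-05]), 'joint_efforts': array([-3.57922709e-04, -4.44878340e+01, -3.51336980e+01, -3.16491769e-04,
        9.06698930e-03,  4.28257323e-06]), 'eef_pos': array([ 0.20935485, -0.53493836,  0.23037824]), 'eef_rot': array([ 0.13042441,  0.69486849,  0.13167176, -0.69484517]), 'wrist_force': array([-0.18715272,  0.62041637,  0.02519931]), 'torque': array([0.01657051, 0.01135543, 0.02615588]), 'opening': 0.9965124405048232}
{'vfov': 53.063768481865765, 'cx': 251.37280780765352, 'cy': 185.2925840937548, 'world_to_cam': [[0.976, -0.216, -0.009, -0.574], [0.142, 0.608, 0.781, -0.171], [-0.163, -0.764, 0.625, -0.823], [0.0, 0.0, 0.0, 1.0]]}
side roll_center [([222.0, 315.0], 0.66)]
side case_mouth [([189.0, 151.0], 0.87)]
side full_case_mouth [([212.0, 199.0], 0.56)]
side stack_top [([322.0, 253.0], 0.55)]
{'vfov': 46.2233870283988, 'cx': 244.38827114663994, 'cy': 188.82193514846423, 'world_to_cam': [[-0.009, -1.0, -0.001, -0.02], [0.997, -0.009, 0.08, -0.57], [-0.08, -0.0, 0.997, -0.97], [0.0, 0.0, 0.0, 1.0]]}
top roll_center [([365.0, 226.0], 0.69)]
top case_mouth [([116.0, 240.0], 0.77), ([210.0, 218.0], 0.18)]
top full_case_mouth [([204.0, 216.0], 0.92)]
top stack_top [([308.0, 126.0], 0.61)]
```

View pics/side0.png

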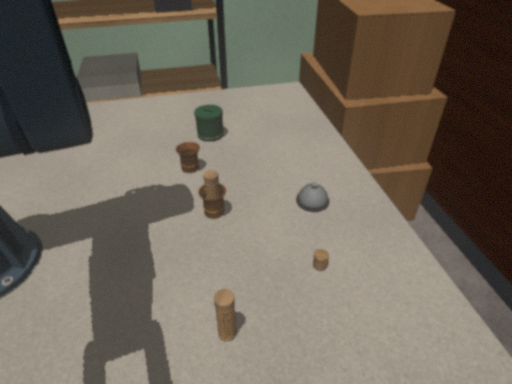

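View pics/top0.png

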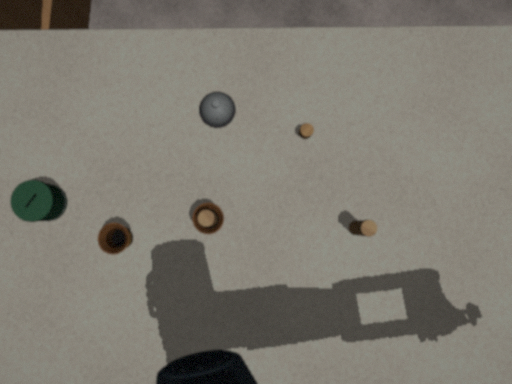

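Side view: roll at (225,315), empty case at (189,155), full case at (212,195), stack at (321,260). Top view agrees: roll at (368,228), dark empty mouth at (115,238), full case at (207,216). Next I measure with masks and depth.

```bash
cat > m.py <<'E'
from h import *
from scipy.optimize import least_squares
def circ(P,r):
    s=least_squares(lambda c:np.hypot(P[:,0]-c[0],P[:,1]-c[1])-r,P[:,:2].mean(0),loss='soft_l1',f_scale=.002); return s.x
E
python3 - <<'E'
from m import *
for n in ['side','top']:
    p,d=ctrl.camera(n); 
    i,f=K(n)
    for q in ['roll_center','case_mouth','full_case_mouth','stack_top']:
        R=ctrl.silhouettes(n,q)
        for r in R[:2]:
            v,u=np.nonzero(r['mask']); 
            if len(v)<5: continue
            X,dd=w(n,d,u,v); X=X[(dd>0)]
            z=X[:,2]; print(n,q,round(r['p'],2),len(v),'at',np.round(r['at']),'z',np.percentile(z,[1,50,99]).round(3),'mid',((X.max(0)+X.min(0))/2).round(4))
            zt=np.percentile(z,97); T=X[z>zt-.006]; print('   top',len(T),T.mean(0).round(4),np.ptp(T,axis=0).round(3), 'bbox mid',((T.max(0)+T.min(0))/2).round(4))
            np.savez(f'{n}_{q}.npz',X=X,u=u[dd>0],v=v[dd>0])
    # shelf check
    us=np.array([300,260,400,150]);vs=np.array([230,290,300,300]) if n=='side' else np.array([60,180,100,150])
    print(w(n,d,us,vs)[0].round(3).tolist())
E
```

```text
side roll_center 0.62 870 at [222. 313.] z [0.004 0.08  0.112] mid [ 0.488  -0.2391  0.056 ]
   top 287 [ 0.4833 -0.2738  0.1097] [0.031 0.035 0.007] bbox mid [ 0.4835 -0.2718  0.1088]
side case_mouth 0.9 565 at [191. 154.] z [0.002 0.049 0.07 ] mid [0.4675 0.3004 0.0357]
   top 122 [0.4663 0.2567 0.0665] [0.063 0.075 0.009] bbox mid [0.4661 0.2519 0.0674]
side full_case_mouth 0.81 909 at [210. 195.] z [0.006 0.064 0.119] mid [0.5052 0.0979 0.06  ]
   top 122 [0.5052 0.0506 0.1176] [0.031 0.033 0.008] bbox mid [0.5054 0.0525 0.1166]
side stack_top 0.56 154 at [321. 253.] z [0.028 0.036 0.038] mid [ 0.6985 -0.1633  0.0328]
   top 140 [ 0.6983 -0.164   0.0359] [0.029 0.029 0.006] bbox mid [ 0.6985 -0.1633  0.0352]
[[0.693, -0.051, -0.001], [0.563, -0.194, 0.001], [0.822, -0.277, 0.0], [0.348, -0.169, -0.0]]
top roll_center 0.7 419 at [365. 226.] z [-0.001  0.107  0.113] mid [ 0.4829 -0.2879  0.0558]
   top 209 [ 0.4826 -0.2718  0.1101] [0.03  0.031 0.008] bbox mid [ 0.4825 -0.2714  0.1108]
top case_mouth 0.84 897 at [116. 239.] z [-0.001  0.054  0.071] mid [0.4666 0.261  0.0349]
   top 257 [0.4663 0.2529 0.0669] [0.065 0.066 0.009] bbox mid [0.4663 0.25   0.0677]
top full_case_mouth 0.96 809 at [210. 217.] z [-0.001  0.066  0.12 ] mid [0.5074 0.0569 0.0588]
   top 223 [0.5057 0.0521 0.1177] [0.032 0.032 0.008] bbox mid [0.5063 0.0519 0.1177]
top stack_top 0.67 138 at [308. 126.] z [0.031 0.036 0.039] mid [ 0.6977 -0.1628  0.0348]
   top 126 [ 0.6984 -0.1635  0.0361] [0.026 0.029 0.007] bbox mid [ 0.698  -0.1628  0.0364]
[[0.867, -0.156, 0.003], [0.591, -0.06, 0.004], [0.772, -0.384, -0.0], [0.662, 0.189, -0.001]]
```

```bash
cat >> m.py <<'E'
from scipy.spatial.transform import Rotation as Ro
def rel(target):
    o=ctrl.get_obs(); q=o['eef_rot']; R=Ro.from_quat(q,scalar_first=True).as_matrix()
    return (R.T@(np.array(target)-o['eef_pos'])/.025).round(3), R.round(4)
E
python3 - <<'E'
from m import *
print(ctrl.grip_point_offset)
for n in ['side','top']:
    for q,lo,hi in [('case_mouth',.058,.075),('full_case_mouth',.058,.075)]:
        X=np.load(f'{n}_{q}.npz')['X']; X=X[(X[:,2]>lo)&(X[:,2]<hi)]
        r=least_squares(lambda c:np.hypot(X[:,0]-c[0],X[:,1]-c[1])-c[2],[*X[:,:2].mean(0),.03],loss='soft_l1',f_scale=.002).x; print(n,q,r.round(4),len(X))
    X=np.load(f'{n}_roll_center.npz')['X']; S=X[(X[:,2]>.02)&(X[:,2]<.1)]; S=S[np.hypot(S[:,0]-.483,S[:,1]+.272)<.03]
    if len(S)>10: print(n,'roll side fit',circ(S,.0165).round(4),len(S))
print(rel([.483,-.272,.231]))
print(ctrl.get_obs()['eef_pos'])
E
```

```text
0.0187
side case_mouth [0.4656 0.2502 0.0294] 178
side full_case_mouth [0.5058 0.0607 0.026 ] 236
side roll side fit [ 0.483  -0.2706] 443
top case_mouth [0.4658 0.2496 0.0291] 382
top full_case_mouth [0.5055 0.0525 0.029 ] 366
top roll side fit [ 0.4827 -0.2732] 129
(array([ 1.200e-02, -5.831e+00, -1.403e+01]), array([[-0.    ,  0.3642, -0.9313],
       [-0.    , -0.9313, -0.3642],
       [-1.    , -0.    ,  0.    ]]))
[ 0.20944684 -0.53552008  0.23129975]
```

>>> {"api": "apply_moves", "payload": {
  "deltas": [
    {"delta_pos":[0,-0.6,-1.4],"roll":0},
    {"delta_pos":[0,-1.2,-2.8],"roll":0},
    {"delta_pos":[0,-1.8,-4.3],"roll":0},
    {"delta_pos":[0,-2.4,-5.8],"roll":0},
    {"delta_pos":[0,-3.0,-7.3],"roll":0},
    {"delta_pos":[0,-3.7,-8.9],"roll":0},
    {"delta_pos":[0,-4.3,-10.4],"roll":0},
    {"delta_pos":[0,-4.9,-11.8],"roll":0},
    {"delta_pos":[0,-5.4,-13.0],"roll":0},
    {"delta_pos":[0,-5.83,-14.03],"roll":0},
    {"delta_pos":[0,-5.83,-14.03],"roll":0},
    {"delta_pos":[0,-5.83,-14.03],"roll":0}
  ],
  "hand": 1
}}

```text
time_s: 2.2
eef_pos: [0.4832, -0.2717, 0.2312]
eef_rot: [-0.132, -0.695, -0.132, 0.695]
wrist_force: [-0.5, -0.5, 0.5]
opening: 1.001
```

```bash
python3 - <<'E'
from m import *
print(rel([.483,-.272,.078])); o=ctrl.get_obs(); print(o['time_s'],o['eef_pos'],o['q'])
E
```

```text
(array([6.129, 0.01 , 0.008]), array([[-4.000e-04,  3.658e-01, -9.307e-01],
       [-2.000e-04, -9.307e-01, -3.658e-01],
       [-1.000e+00,  0.000e+00,  4.000e-04]]))
2.2 [ 0.48316065 -0.27167223  0.23121845] [-7.26139512e-01  1.35049417e-01  1.65941765e+00 -4.12410375e-04
  1.34728440e+00  4.70301570e-01]
```

>>> {"api": "apply_moves", "payload": {
  "deltas": [
    {"delta_pos":[0.8,0,0],"roll":0},
    {"delta_pos":[1.6,0,0],"roll":0},
    {"delta_pos":[2.4,0,0],"roll":0},
    {"delta_pos":[3.2,0,0],"roll":0},
    {"delta_pos":[4.0,0,0],"roll":0},
    {"delta_pos":[4.8,0,0],"roll":0},
    {"delta_pos":[5.4,0,0],"roll":0},
    {"delta_pos":[5.9,0,0],"roll":0},
    {"delta_pos":[6.12,0,0],"roll":0},
    {"delta_pos":[6.12,0,0],"roll":0},
    {"delta_pos":[6.12,0,0],"roll":0}
  ]
}}

```text
time_s: 3.3
eef_pos: [0.4834, -0.2725, 0.0789]
eef_rot: [0.131, 0.695, 0.131, -0.695]
wrist_force: [-0.1, 0.0, -0.8]
opening: 1.0
```

```bash
python3 - <<'E'
from m import *
o=ctrl.get_obs(); print(o['time_s'],o['eef_pos'],o['wrist_force'])
for n in ['side','top']:
    p,d=ctrl.camera(n); cv2.imwrite(f'pics/{n}1.png',p[...,::-1])
s=cv2.imread('pics/side1.png')[220:384,140:320];t=cv2.imread('pics/top1.png')[150:300,280:450]
cv2.imwrite('pics/c1.png',np.hstack([cv2.resize(s,(400,364)),cv2.resize(t,(400,364))]))
E
```

```text
3.3 [ 0.48341199 -0.27246347  0.0789334 ] [-0.05021773  0.0424305  -0.82121645]
```

View pics/c1.png

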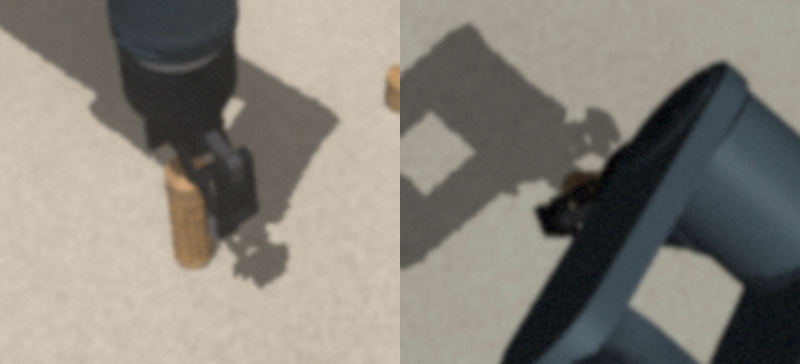

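Both crops show the roll upright between the open fingers, with the near finger lower right and the far one behind the roll. Closing the gripper now.

>>> {"api": "apply_moves", "payload": {
  "deltas": [
    {"delta_pos":[0,0,0],"roll":0},
    {"delta_pos":[0,0,0],"roll":0},
    {"delta_pos":[0,0,0],"roll":0},
    {"delta_pos":[0,0,0],"roll":0},
    {"delta_pos":[0,0,0],"roll":0},
    {"delta_pos":[0,0,0],"roll":0},
    {"delta_pos":[0,0,0],"roll":0},
    {"delta_pos":[0,0,0],"roll":0},
    {"delta_pos":[0,0,0],"roll":0},
    {"delta_pos":[0,0,0],"roll":0}
  ],
  "hand": -1
}}

```text
time_s: 4.4
eef_pos: [0.4833, -0.2722, 0.0787]
eef_rot: [0.131, 0.695, 0.131, -0.695]
wrist_force: [-0.1, 0.9, 5.2]
opening: 0.38
```

>>> {"api": "apply_moves", "payload": {
  "deltas": [
    {"delta_pos":[-0.4,0,0],"roll":0},
    {"delta_pos":[-0.9,0,0],"roll":0},
    {"delta_pos":[-1.6,0,0],"roll":0},
    {"delta_pos":[-2.3,0,0],"roll":0},
    {"delta_pos":[-3.0,0,0],"roll":0},
    {"delta_pos":[-3.8,0,0],"roll":0},
    {"delta_pos":[-4.6,0,0],"roll":0},
    {"delta_pos":[-5.4,0,0],"roll":0},
    {"delta_pos":[-6.1,0,0],"roll":0},
    {"delta_pos":[-6.6,0,0],"roll":0},
    {"delta_pos":[-6.8,0,0],"roll":0},
    {"delta_pos":[-6.8,0,0],"roll":0}
  ]
}}

```text
time_s: 5.6
eef_pos: [0.4832, -0.2722, 0.249]
eef_rot: [0.131, 0.695, 0.131, -0.695]
wrist_force: [-0.3, -0.6, -1.7]
opening: 0.38
```

```bash
python3 - <<'E'
from m import *
o=ctrl.get_obs(); print(o['time_s'],o['eef_pos'],o['wrist_force'],o['opening'])
print(rel([.4658,.25,.2485]))
p,d=ctrl.camera('side'); cv2.imwrite('pics/side2.png',p[...,::-1])
for r in ctrl.silhouettes('side','roll_center')[:2]:
    v,u=np.nonzero(r['mask']); X,dd=w('side',d,u,v); print(r['p'],len(v),X.min(0).round(3),X.max(0).round(3),np.median(X,0).round(4))
    np.savez('lift.npz',X=X)
cv2.imwrite('pics/c2.png',cv2.resize(p[150:384,100:350,::-1],(750,600)))
E
```

```text
5.6 [ 0.48320866 -0.27222225  0.24902271] [-0.29377937 -0.58371638 -1.6534522 ] 0.380174012702513
(array([ 2.0000e-03, -1.9708e+01, -6.9590e+00]), array([[ 1.000e-03,  3.642e-01, -9.313e-01],
       [-9.000e-04, -9.313e-01, -3.642e-01],
       [-1.000e+00,  1.200e-03, -6.000e-04]]))
0.68 1045 [ 0.451 -0.649 -0.001] [ 0.5   -0.138  0.642] [ 0.4776 -0.2846  0.2234]
```

View pics/c2.png

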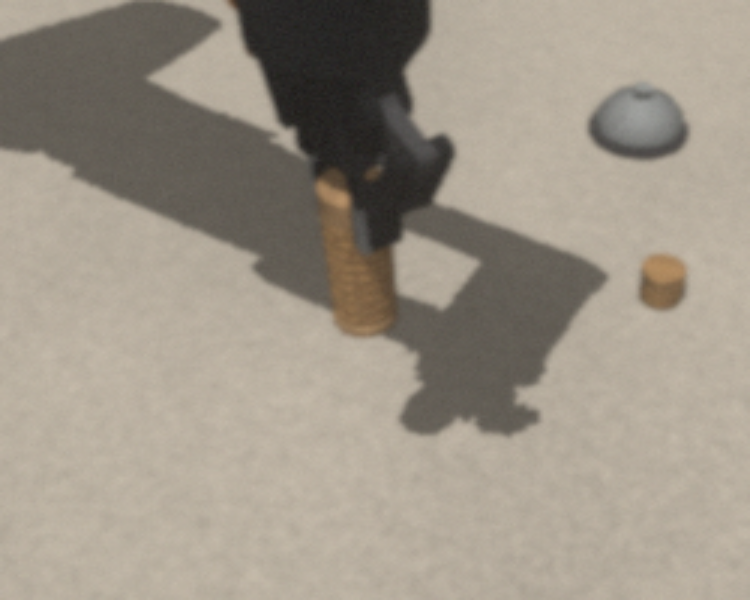

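Roll is lifted and looks upright. I'll fit its axis for tilt and offset.

```bash
cat >> m.py <<'E'
def axis(X,c0,z0,z1):
    X=X[(X[:,2]>z0)&(X[:,2]<z1)&(np.hypot(X[:,0]-c0[0],X[:,1]-c0[1])<.03)]; zm=(z0+z1)/2
    r=least_squares(lambda c:np.hypot(X[:,0]-c[0]-c[2]*(X[:,2]-zm),X[:,1]-c[1]-c[3]*(X[:,2]-zm))-.0162,[*c0,0,0],loss='soft_l1',f_scale=.002).x
    return r.round(4),len(X),X[:,2].min().round(4)
E
python3 - <<'E'
from m import *
print(axis(np.load('side_roll_center.npz')['X'],[.483,-.272],.008,.085))
print(axis(np.load('lift.npz')['X'],[.483,-.272],.175,.24), axis(np.load('lift.npz')['X'],[.483,-.272],.12,.24))
E
```

```text
(array([ 0.483 , -0.2709, -0.0011,  0.0022]), 425, np.float64(0.0082))
(array([ 0.4831, -0.2716,  0.0014, -0.0037]), 643, np.float64(0.175)) (array([ 0.4831, -0.2715,  0.0009, -0.0033]), 676, np.float64(0.1704))
```

>>> {"api": "apply_moves", "payload": {
  "deltas": [
    {"delta_pos":[0,-0.4,-0.14],"roll":0},
    {"delta_pos":[0,-1.0,-0.35],"roll":0},
    {"delta_pos":[0,-1.8,-0.64],"roll":0},
    {"delta_pos":[0,-2.7,-0.95],"roll":0},
    {"delta_pos":[0,-3.7,-1.31],"roll":0},
    {"delta_pos":[0,-4.7,-1.66],"roll":0},
    {"delta_pos":[0,-5.7,-2.01],"roll":0},
    {"delta_pos":[0,-6.7,-2.37],"roll":0},
    {"delta_pos":[0,-7.7,-2.72],"roll":0},
    {"delta_pos":[0,-8.7,-3.07],"roll":0},
    {"delta_pos":[0,-9.7,-3.43],"roll":0},
    {"delta_pos":[0,-10.7,-3.78],"roll":0}
  ]
}}

```text
time_s: 6.9
eef_pos: [0.4725, 0.0138, 0.2479]
eef_rot: [-0.131, -0.695, -0.132, 0.695]
wrist_force: [1.1, 0.1, -0.7]
opening: 0.386
```

>>> {"api": "apply_moves", "payload": {
  "deltas": [
    {"delta_pos":[0,-1.0,-0.35],"roll":0},
    {"delta_pos":[0,-2.0,-0.71],"roll":0},
    {"delta_pos":[0,-3.0,-1.06],"roll":0},
    {"delta_pos":[0,-4.0,-1.41],"roll":0},
    {"delta_pos":[0,-5.0,-1.77],"roll":0},
    {"delta_pos":[0,-6.0,-2.12],"roll":0},
    {"delta_pos":[0,-7.0,-2.47],"roll":0},
    {"delta_pos":[0,-7.9,-2.79],"roll":0},
    {"delta_pos":[0,-8.6,-3.04],"roll":0},
    {"delta_pos":[0,-9.0,-3.18],"roll":0},
    {"delta_pos":[0,-9.0,-3.18],"roll":0},
    {"delta_pos":[0,-9.0,-3.18],"roll":0}
  ]
}}

```text
time_s: 8.1
eef_pos: [0.4652, 0.2498, 0.248]
eef_rot: [-0.131, -0.695, -0.131, 0.695]
wrist_force: [-0.7, -0.9, -0.5]
opening: 0.376
```

```bash
python3 - <<'E'
from m import *
o=ctrl.get_obs(); print(o['time_s'],o['eef_pos'],o['wrist_force'],o['opening'],o['q'])
print(rel([.4658,.25,.088]))
p,d=ctrl.camera('side'); 
for r in ctrl.silhouettes('side','roll_center')[:2]:
    v,u=np.nonzero(r['mask']); X,dd=w('side',d,u,v); print(r['p'],r['at'],len(v),axis(X,[.466,.25],.15,.24),axis(X,[.466,.25],.175,.24))
for r in ctrl.silhouettes('side','case_mouth')[:1]:
    v,u=np.nonzero(r['mask']); X,dd=w('side',d,u,v); X=X[(X[:,2]>.058)&(X[:,2]<.075)]; print(r['p'],len(X),circ(X,.0293))
cv2.imwrite('pics/c3.png',cv2.resize(p[0:234,100:350,::-1],(750,600)))
E
```

```text
8.1 [0.46520294 0.24984753 0.24801959] [-0.72976045 -0.92140145 -0.49653004] 0.37582424660447333 [ 2.68127587e-01  6.14447456e-02  1.70492746e+00 -3.97612270e-04
  1.37588690e+00  1.46557210e+00]
(array([ 6.401e+00,  1.000e-03, -2.900e-02]), array([[-5.000e-04,  3.648e-01, -9.311e-01],
       [-6.000e-04, -9.311e-01, -3.648e-01],
       [-1.000e+00,  3.000e-04,  7.000e-04]]))
0.88 [176.4, 98.3] 435 (array([ 0.4646,  0.2504,  0.004 , -0.0099]), 320, np.float64(0.1713)) (array([ 0.4646,  0.2503,  0.0054, -0.0103]), 305, np.float64(0.175))
0.58 163 [0.46500142 0.25007801]
```

View pics/c3.png

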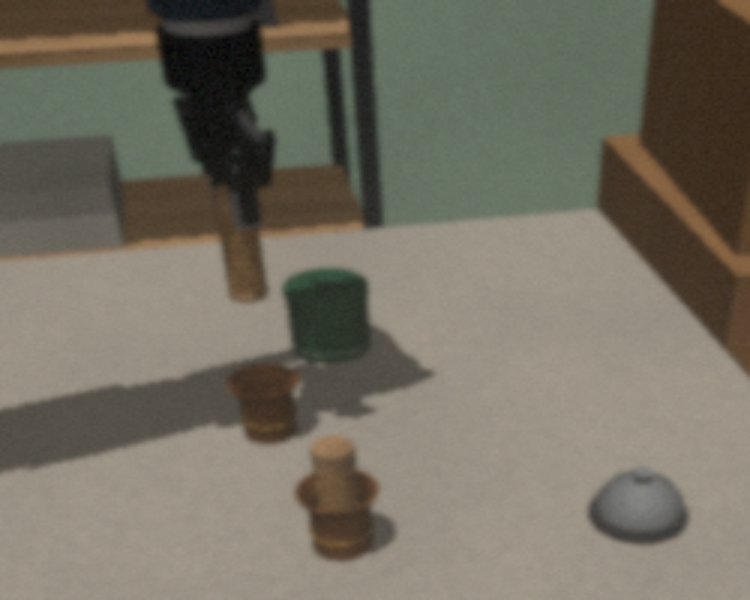

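Roll hangs above the empty case, at picture (245,240) over the mouth at (265,380). It is aligned to about 1 mm, so I lower it to the mouth, then slowly inside.

>>> {"api": "apply_moves", "payload": {
  "deltas": [
    {"delta_pos":[0.4,0,-0.02],"roll":0},
    {"delta_pos":[1.0,0,-0.02],"roll":0},
    {"delta_pos":[1.7,0,-0.02],"roll":0},
    {"delta_pos":[2.4,0,-0.02],"roll":0},
    {"delta_pos":[3.0,0,-0.02],"roll":0},
    {"delta_pos":[3.5,0,-0.02],"roll":0},
    {"delta_pos":[3.9,0,-0.02],"roll":0},
    {"delta_pos":[4.2,0,-0.02],"roll":0},
    {"delta_pos":[4.4,0,-0.02],"roll":0},
    {"delta_pos":[4.4,0,-0.02],"roll":0},
    {"delta_pos":[4.4,0,-0.02],"roll":0}
  ]
}}

```text
time_s: 9.35
eef_pos: [0.4665, 0.2503, 0.1387]
eef_rot: [0.131, 0.695, 0.131, -0.695]
wrist_force: [-0.4, -0.7, -1.5]
opening: 0.382
```

>>> {"api": "apply_moves", "payload": {
  "deltas": [
    {"delta_pos":[0.2,0,0],"roll":0},
    {"delta_pos":[0.4,0,0],"roll":0},
    {"delta_pos":[0.6,0,0],"roll":0},
    {"delta_pos":[0.8,0,0],"roll":0},
    {"delta_pos":[0.8,0,0],"roll":0}
  ]
}}

```text
time_s: 9.85
eef_pos: [0.4654, 0.25, 0.1172]
eef_rot: [-0.131, -0.694, -0.131, 0.696]
wrist_force: [0.2, -0.6, -0.2]
opening: 0.382
```

```bash
python3 - <<'E'
from m import *
o=ctrl.get_obs(); print(o['time_s'],o['eef_pos'],o['wrist_force'],o['torque'],o['opening'])
print(rel([.4658,.25,.0867])[0])
p,d=ctrl.camera('side'); 
cv2.imwrite('pics/c4.png',cv2.resize(p[60:210,130:290,::-1],(640,600)))
E
```

```text
9.85 [0.46544605 0.25002049 0.11722544] [ 0.15106463 -0.56556667 -0.19360178] [-0.05188028 -0.02562643  0.0049028 ] 0.3815753602428605
[ 1.221  0.006 -0.015]
```

View pics/c4.png

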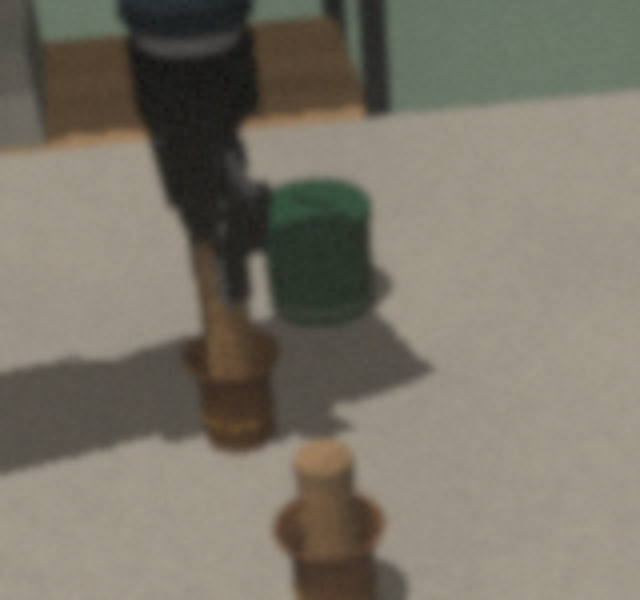

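The roll's foot is in the bore (at about (232,350)) with no contact force. About 30 mm remains, so I go on down, ending about 1 mm above the floor.

>>> {"api": "apply_moves", "payload": {
  "deltas": [
    {"delta_pos":[0.2,0,0],"roll":0},
    {"delta_pos":[0.4,0,0],"roll":0},
    {"delta_pos":[0.6,0,0],"roll":0},
    {"delta_pos":[0.75,0,0],"roll":0},
    {"delta_pos":[0.9,0,0],"roll":0},
    {"delta_pos":[1.0,0,0],"roll":0},
    {"delta_pos":[1.1,0,0],"roll":0},
    {"delta_pos":[1.17,0,0],"roll":0},
    {"delta_pos":[1.17,0,0],"roll":0},
    {"delta_pos":[1.17,0,0],"roll":0}
  ]
}}

```text
time_s: 10.9
eef_pos: [0.4663, 0.2502, 0.0891]
eef_rot: [0.131, 0.695, 0.131, -0.695]
wrist_force: [-0.1, -0.5, -1.5]
opening: 0.383
```

```bash
python3 - <<'E'
from m import *
o=ctrl.get_obs(); print(o['time_s'],o['eef_pos'],o['wrist_force'],o['torque'],o['opening'])
p,d=ctrl.camera('side'); 
cv2.imwrite('pics/c5.png',cv2.resize(p[60:210,130:290,::-1],(640,600)))
E
```

```text
10.9 [0.46625363 0.2502251  0.0891457 ] [-0.06046325 -0.5140338  -1.50655889] [-0.00631288  0.03922317  0.02782005] 0.3830349613493887
```

View pics/c5.png

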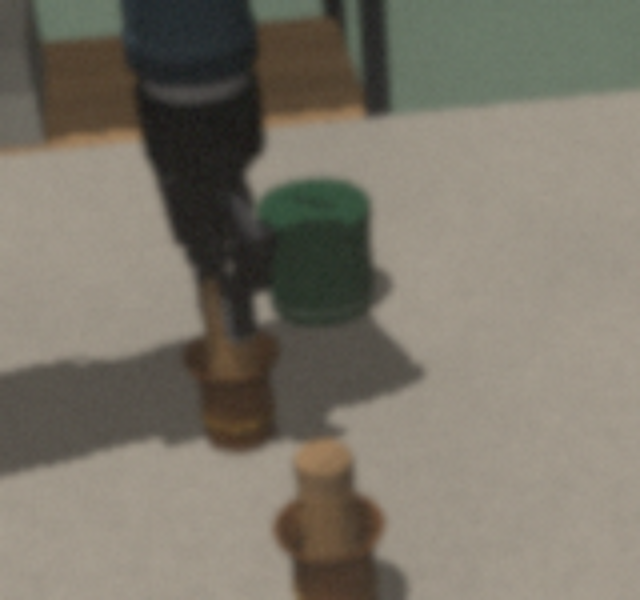

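The roll is deep in the case, about 2 mm above the floor. A gentle last lowering.

>>> {"api": "apply_moves", "payload": {
  "deltas": [
    {"delta_pos":[0.03,0,0],"roll":0},
    {"delta_pos":[0.06,0,0],"roll":0},
    {"delta_pos":[0.08,0,0],"roll":0},
    {"delta_pos":[0.08,0,0],"roll":0},
    {"delta_pos":[0.08,0,0],"roll":0}
  ]
}}

```text
time_s: 11.45
eef_pos: [0.4661, 0.2502, 0.087]
eef_rot: [-0.131, -0.695, -0.131, 0.695]
wrist_force: [0.6, -0.6, -0.4]
opening: 0.382
```

>>> {"api": "apply_moves", "payload": {
  "deltas": [
    {"delta_pos":[0,0,0],"roll":0},
    {"delta_pos":[0,0,0],"roll":0},
    {"delta_pos":[0,0,0],"roll":0},
    {"delta_pos":[0,0,0],"roll":0},
    {"delta_pos":[0,0,0],"roll":0},
    {"delta_pos":[0,0,0],"roll":0},
    {"delta_pos":[0,0,0],"roll":0},
    {"delta_pos":[0,0,0],"roll":0},
    {"delta_pos":[0,0,0],"roll":0},
    {"delta_pos":[0,0,0],"roll":0}
  ],
  "hand": 1
}}

```text
time_s: 12.45
eef_pos: [0.4661, 0.2502, 0.087]
eef_rot: [-0.131, -0.695, -0.131, 0.695]
wrist_force: [0.8, -0.0, 0.4]
opening: 1.0
```

>>> {"api": "apply_moves", "payload": {
  "deltas": [
    {"delta_pos":[-0.3,0,0],"roll":0},
    {"delta_pos":[-0.8,0,0],"roll":0},
    {"delta_pos":[-1.5,0,0],"roll":0},
    {"delta_pos":[-2.3,0,0],"roll":0},
    {"delta_pos":[-3.1,0,0],"roll":0},
    {"delta_pos":[-3.9,0,0],"roll":0},
    {"delta_pos":[-4.7,0,0],"roll":0},
    {"delta_pos":[-5.4,0,0],"roll":0},
    {"delta_pos":[-6.0,0,0],"roll":0},
    {"delta_pos":[-6.3,0,0],"roll":0},
    {"delta_pos":[-6.3,0,0],"roll":0}
  ]
}}

```text
time_s: 13.55
eef_pos: [0.4669, 0.2505, 0.2465]
eef_rot: [0.131, 0.696, 0.131, -0.694]
wrist_force: [0.5, 0.3, 0.1]
opening: 1.003
```

```bash
python3 - <<'E'
from m import *
o=ctrl.get_obs(); print(o['time_s'],o['eef_pos'],o['wrist_force'],o['opening'])
p,d=ctrl.camera('side'); cv2.imwrite('pics/side6.png',p[...,::-1])
for q in ['roll_center','stack_top']:
  for r in ctrl.silhouettes('side',q)[:2]:
    v,u=np.nonzero(r['mask']); X,dd=w('side',d,u,v); X=X[dd>0]; zt=np.percentile(X[:,2],97);T=X[X[:,2]>zt-.006]
    print(q,r['p'],r['at'],len(v),zt.round(4),T.mean(0).round(4))
    if q[0]=='r': print(axis(X,[.466,.25],.075,.115))
cv2.imwrite('pics/c6.png',cv2.resize(p[60:280,100:360,::-1],(709,600)))
E
```

```text
13.55 [0.46691893 0.25046557 0.24649389] [0.54680311 0.32717314 0.09287797] 1.0032320702192836
roll_center 0.69 [186.1, 140.4] 329 0.1195 [0.4655 0.2469 0.118 ]
(array([ 0.4657,  0.2508, -0.0062, -0.0291]), 158, np.float64(0.0751))
stack_top 0.63 [324.0, 252.4] 178 0.038 [ 0.6985 -0.1637  0.036 ]
```

View pics/c6.png

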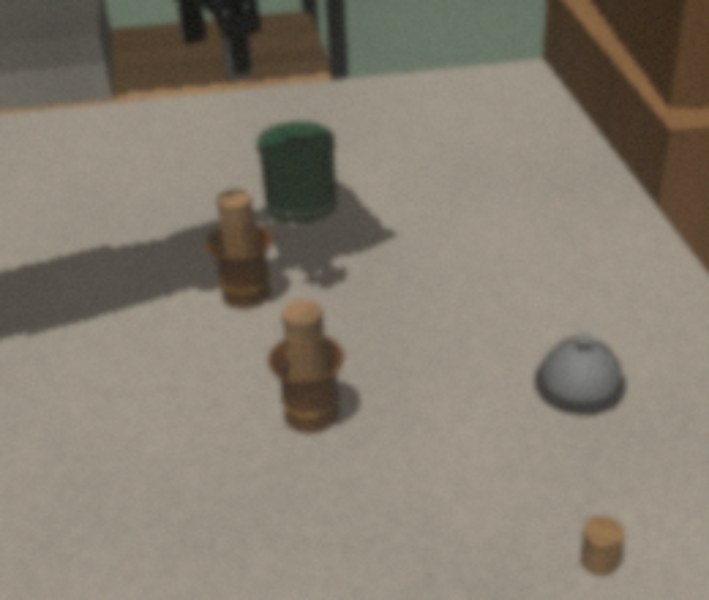

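The roll stands upright in the case at (236,240) with its top at 118 mm, as wanted. The stack at (602,545), bell, tin and full case are unmoved, and the gripper is clear above, so I hand in.

```bash
python3 -c "
from bench import ctrl
print(ctrl.hand_in())"
```

```text
the job is handed in; nothing more can be done
None
```

I gripped the roll by its upper cap, lifted it over the full case and lowered it upright into the empty one. I held it until its foot was about at the floor (within about 0.5 mm), then let go and raised the gripper clear. The job was handed in at about 13.7 s of the 48 s allowed.

- **Roll:** in the last side view its top is about 118 mm above the shelf, which is what a roll standing on the case floor should give. It is centred in the case to within about 1 mm. The last fit gave a tilt of about 1.7°, from few points and so noisy; in the picture it looks upright.
- **Rest of the scene:** the stack of four measured at the same place as at the start. The bell, the tin and the full case look unmoved in the picture; I did not measure them again.
- **Forces:** the largest reading returned was 5.2 N, just after gripping; while lowering it stayed below 2 N. No check failed or disagreed.

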